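# Pack the amplifier's power-supply bay

### The arm

A 6-joint arm with a two-finger parallel gripper is mounted at the origin on the work surface. World frame = base frame: x ahead of the robot, y to its left, z up, the work surface at z = 0. Lengths are in mm, angles in rad, forces in N, time in s.
With the tool pointing down it reaches from about 350 to 975 mm from the base axis. Payload 7.1 kg.
Tool frame: the origin (TCP) lies midway between the tips of the shut fingers; the grasp point (between the pads) lies 19 mm behind it; z points along the fingers, y is the line along which they close (so a half turn about z gives the same grasp; the last joint's range is limited). The gripper opens to 88 mm and grips with 3 to 60 N. Pads are 20 mm wide; open, the fingers measure 115 mm over their backs; the gripper's body (75 mm by 178 mm) begins 61 mm behind the grasp point.
Start: joints at [-1.149, 0.423, 1.63, -0, 1.089, -0.019], TCP at [266.679, -565.232, 222.675] pointing down, gripper open.
Joint ranges: [-3, 3], [-0.9, 2.11], [0.09, 2.58], [-1.31, 4.45], [0.11, 2.69], [-2.54, 2.54]. Speed limits (rad/s): [2.39, 2.39, 3.01, 3.14, 3.14, 3.14].

### API

Orientations are given as a rotation vector (axis times angle).
In Python, from workcell import ctrl gives the robot as it stands.
- The arm moves only by the shell command python3 -m pendant 'ROWS'. ROWS is a JSON object of lists of equal length, an entry for each row: "grip": the opening, from -1 (shut) to 1 (fully open); "linear": the shift along the tool's x, y, z in mm, a list of three; "angular": the turn, a rotation vector about the tool's x, y, z in rad, a list of three. In form: {"grip": [grip, ...], "linear": [[tx, ty, tz], ...], "angular": [[ax, ay, az], ...]}. A call has 1 to 12 rows; each row shifts and turns the commanded pose from where the row before left it, along the tool's axes as they then stand; what a row does not reach is not made up. A row lasts 1/12 s, in which the tool goes at most 41.7 mm and 7.16 degrees, less where a joint would pass 70% of its speed; a pose out of reach is approached as far as the arm can. A call with a gripper value outside its range is refused whole. The fingers move at their own pace and stop on an object; the grip force is fixed at half the most. Time passes only in rows, so rows that do not move let the fingers close. It gives the time, the measured TCP pose, the force, the opening and the grip force at its end, in the units of the state.
- ctrl.get_obs(): the state, without advancing time (a new reading comes with each control period).
- ctrl.get_image(name): name is "side" or "top"; returns the picture (384x512x3 uint8, red, green, blue); there is no depth.
- ctrl.camera_params(name): a dict with "vfov" (degrees; the focal length in pixels is half the picture's height over the tangent of half this angle, whatever the lens; pixels are square), "cx", "cy" (the principal point, pixels), "R" (3x3) and "t" (3): a world point X has camera coordinates R X + t. Camera axes: x right, y down, z forward; pixel columns grow to the right and rows downward; lengths in mm; the calibration is good to about 2 mm. A picture is of the moment at which its call begins. camera_params takes no time and is no camera call.
- ctrl.close_job(): hands the job in; it is judged then, once.
The state is a dict: "t": time; "qpos": joint angles; "qvel": joint speeds; "joint_torque": joint torques, N m; "ee_pos": TCP position; "orientation": TCP orientation; "ft_force": force on the tool from outside, world axes, zero at the start; "moment": the same for the moment, N m; "width": finger opening in mm; "grasp_force": force on a finger pad.
Only numpy, scipy, OpenCV 4.12 (cv2) and the standard library are available. Lean on these libraries where they do the work, as an engineer would, in place of code of your own. Each camera call takes 0.05 s, during which the arm holds its last target. There are 200 camera calls.

### The job

Pack the amplifier's empty power-supply bay: set the two orange-topped capacitors, the green film capacitor block and the black choke side by side in the open aluminium bay, all four standing upright on its floor, the choke on its plain end with the brass terminals up. Set them down rather than drop them, and leave the multimeter, cup, screwdriver, reel, jar and blue can where they are.

Things in the scene. Friction and masses are not known exactly. Their poses are not given: they have to be found in the camera images.
- chassis: Opened amplifier, fixed. Its end nearer the robot is an open square aluminium bay, 110 x 110 mm inside, walls 5 mm thick, tops 62 mm and floor 4 mm above the bench. Origin: on the bench under the bay's centre; x and y along the bay's walls, x towards the green circuit deck, which starts 60 mm along +x, is 170 mm long, 194 mm wide with its black fins, at most 54 mm high
- bay_floor (a point): Centre of the bay's inner floor (4 mm above the bench), axes as the chassis
- cap_a: Capacitor can, upright gold cylinder with an orange top, 50 mm diameter, 85 mm high, about 0.2 kg. Origin: centre of its underside, z up through the orange top
- cap_b: The second capacitor can, the same as cap_a
- film: Film capacitor block, green upright block 46 x 46 mm, 85 mm high, about 0.22 kg, white patch on top. Origin: centre of its underside, x and y square to its sides, z up
- choke: Potted choke: black square bar 46 x 46 mm, 115 mm long, a red band near one end, two brass terminals 10 mm long on that end's face; 0.45 to 0.7 kg. It starts lying on one side. Origin: centre of that side; x along its length to the terminal end, z up as it lies. Standing as wanted, x points up and it is 115 mm high without terminals
- choke_middle (a point): Centre of the choke's body, axes as the choke
- choke_foot (a point): Centre of the choke's plain end (the foot it must stand on), axes as the choke
- meter: Bystander: yellow multimeter lying flat, 145 x 74 mm, about 44 mm high at its dial. Origin: centre of its underside, x along its length
- cup: Bystander: small black cup, 48 mm diameter, 45 mm high. Origin: centre of its underside
- driver: Bystander: red screwdriver lying on the bench, 160 mm long. Origin: under its middle, x along it to the tip
- reel: Bystander: blue reel, 56 mm diameter, 32 mm high. Origin: centre of its underside
- jar: Bystander: glass jar with steel cap, 52 mm diameter, 60 mm high. Origin: centre of its underside
- spray: Bystander: blue can, 40 mm diameter, 80 mm high. Origin: centre of its underside
Not all that is in view belongs to the job. Several things look just like the choke: the one meant starts farthest from the robot's base. What is shaped like the cap_b but purple is not meant.

How it is judged:
By the outcome, as a careful person would: the job done as asked, in the order asked, and still so for the second after the job is handed in, with the robot touching nothing.
It also fails if it takes over 72 s, if anything falls off the work surface, if the arm or the gripper's body presses on something with over 40 N, if the wrist force passes 120 N, or if a joint passes its speed limit or range.

## Working session

There is one attempt and no reset: what is moved stays moved. The work goes in short steps, Python scripts to look and compute and a shell command to move; the robot and the scene stay as the last step left them, time stands still between calls to the robot, and variables do not carry over. Pictures are saved under pics/ and viewed, at most 10 in all, crops included, and the job is handed in when it is done.

```bash
mkdir -p pics; ls; python3 - <<'E'
from workcell import ctrl
import cv2
for n in("top","side"):
    cv2.imwrite(f"pics/{n}0.png",ctrl.get_image(n)[:,:,::-1])
    print(n,ctrl.camera_params(n))
o=ctrl.get_obs();print(o)
E
```

```text
pics
top {'vfov': 52.482150212201205, 'cx': 254.49782110841053, 'cy': 194.5858056271739, 'R': array([[-0.02580721, -0.9995529 , -0.01509919],
       [-0.9923292 ,  0.02744156, -0.12053928],
       [ 0.12089973,  0.01187259, -0.99259372]]), 't': array([ -13.65684604,  478.95743218, 1081.5587465 ])}
side {'vfov': 47.915623767831754, 'cx': 251.0165086871973, 'cy': 193.3069676752138, 'R': array([[-0.81864387, -0.57425224,  0.00752183],
       [-0.38909798,  0.54496284, -0.74271008],
       [ 0.42240381, -0.61094178, -0.66957088]]), 't': array([ 356.38209171,  244.74892944, 1032.32748663])}
{'t': 0.1, 'qpos': array([-1.14900006e+00,  4.23791350e-01,  1.63058653e+00,  4.89873798e-06,
        1.08859505e+00, -1.89786166e-02]), 'qvel': array([-0.00043039, -0.00143303, -0.00025113,  0.00156249,  0.00134235,
       -0.00134149]), 'joint_torque': array([ 4.49683021e-04, -5.45614886e+01, -2.74325663e+01,  6.45292969e-02,
        1.88177358e-02,  1.40968990e-05]), 'ee_pos': array([ 266.48572494, -564.79793964,  221.97324047]), 'orientation': array([-3.06428665e+00, -6.86477054e-01,  4.26872615e-04]), 'ft_force': array([0.69810488, 0.29777953, 1.15568884]), 'moment': array([-0.07109115,  0.00092385,  0.04002756]), 'grasp_force': 0.0, 'width': 88.02772970608518}
```

View pics/top0.png

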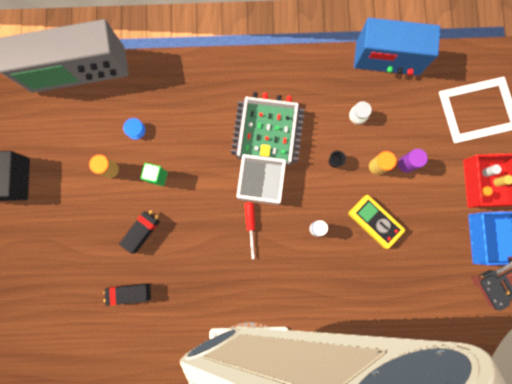

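View pics/side0.png

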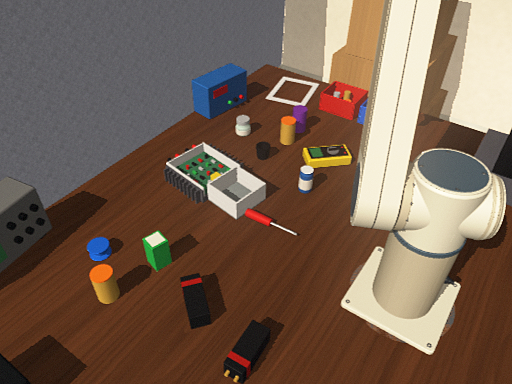

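Top view: the gold caps are at (100,165) and (383,162), the purple decoy at (413,160), the film block at (154,174) and the bay at (261,180). There are two choke look-alikes, at (140,232) and (127,294). The (140,232) one looks farther from the base at about (250,367), so I'll enlarge it and measure.

```bash
cat > h.py <<'E'
import numpy as np, cv2
from workcell import ctrl
P={n:ctrl.camera_params(n) for n in("top","side")}
for p in P.values(): p["f"]=192/np.tan(np.radians(p["vfov"]/2))
def bp(n,u,v,z):
    p=P[n]; d=p["R"].T@np.array([(u-p["cx"])/p["f"],(v-p["cy"])/p["f"],1]); c=-p["R"].T@p["t"]
    return (c+d*(z-c[2])/d[2])[:2]
def pj(n,X):
    p=P[n]; c=np.asarray(X,float)@p["R"].T+p["t"]; return c[...,:2]/c[...,2:]*p["f"]+[p["cx"],p["cy"]]
E
python3 - <<'E'
from h import *
im=cv2.imread("pics/top0.png"); s=cv2.imread("pics/side0.png")
a=cv2.resize(im[145:315,80:180],None,fx=3.5,fy=3.5,interpolation=cv2.INTER_CUBIC)
b=cv2.resize(im[90:210,225:310],None,fx=4.7,fy=4.96,interpolation=cv2.INTER_CUBIC)[:595]
cv2.imwrite("pics/z1.png",np.hstack([a,b])[:595] if a.shape[0]==b.shape[0] else np.hstack([a[:595],b[:595]]))
for n,uv in dict(c1=(140,232),c2=(127,294)).items():
    q=bp("top",*uv,46); print(n,q,np.hypot(*q))
# orange tops
for n,i in(("top",im),("side",s)):
    h=cv2.cvtColor(i,cv2.COLOR_BGR2HSV)
    for nm,lo,hi in(("orange",(8,150,200),(17,255,255)),("white",(0,0,215),(180,40,255)),("green",(50,140,60),(75,255,255)),("red",(0,180,120),(6,255,255))):
        k,l,st,ce=cv2.connectedComponentsWithStats(cv2.inRange(h,lo,hi))
        for j in range(1,k):
            if st[j,4]>40: print(n,nm,st[j],ce[j].round(1),bp(n,*ce[j],85).round(1))
print(s[275:282,100:104].tolist()[0], s[268:300:4,103].tolist())
E
```

```text
c1 [380.16557158 295.0320974 ] 481.21699918667275
c2 [212.12275452 329.09209793] 391.532465962387
top orange [368 150  29  21  96] [385.7 159.7] [ 557.2 -386.5]
top orange [ 88 154  21  21 102] [ 98.1 163.3] [570.2 400.6]
top orange [493 174  19  12  43] [500.3 178.8] [ 496.  -690.1]
top orange [482 186  11  10  53] [486.5 190.7] [ 464.9 -650.2]
top white [ 439   77   73   66 1483] [475.9 108.8] [ 692.8 -643.1]
top white [237  97  61  65 491] [268.3 122.4] [671.6 -70.6]
top white [350 102  21  21 309] [359.8 111.7] [ 694.4 -324.3]
top white [ 237  154   49   49 1105] [266.  179.7] [511.4 -59.4]
top white [142 165  17  15 192] [150.1 172. ] [541.6 256.9]
top white [487 165  14   9  86] [493.6 169.3] [ 522.6 -674.8]
top white [310 220  18  16 217] [318.6 227.9] [ 377.2 -196. ]
top white [250 232   4  27  49] [251.7 244.9] [336.8 -16.1]
top white [265 327  22   5  74] [277.1 328.8] [119.3 -76.7]
top white [210 329  20  10 105] [216.9 331.9] [114.9  79.9]
top white [184 345  35  16  94] [199.1 354.4] [ 60.  126.6]
top white [181 361  54  23 578] [201.7 375.5] [  7.8 120.3]
top green [149
[... 1218 characters left out ...]
8 204.9] [  58.5 -235. ]
side white [461 189  32  37 473] [481.5 212.1] [ -84.1 -303.6]
side white [146 232  19  14 138] [154.7 238.7] [542. 256.]
side white [342 302  91  51 289] [386.5 327.9] [-10.2 159. ]
side green [142 230  30  41 578] [157.9 254. ] [501.9 286.2]
side red [318  81  50  39 981] [340.5 100.4] [ 470.7 -606.4]
side red [245 209  27  17 229] [257.6 216.8] [381.1  49. ]
side red [181 278  21   9  99] [190.8 281.9] [386.8 301.9]
side red [227 351  23  17 160] [238.3 358.8] [195.7 384.8]
[[26, 116, 242], [24, 114, 242], [29, 119, 243], [28, 117, 242]] [[27, 116, 242], [29, 116, 242], [26, 117, 242], [24, 114, 246], [48, 124, 168], [56, 133, 178], [52, 136, 181], [56, 143, 192]]
```

View pics/z1.png

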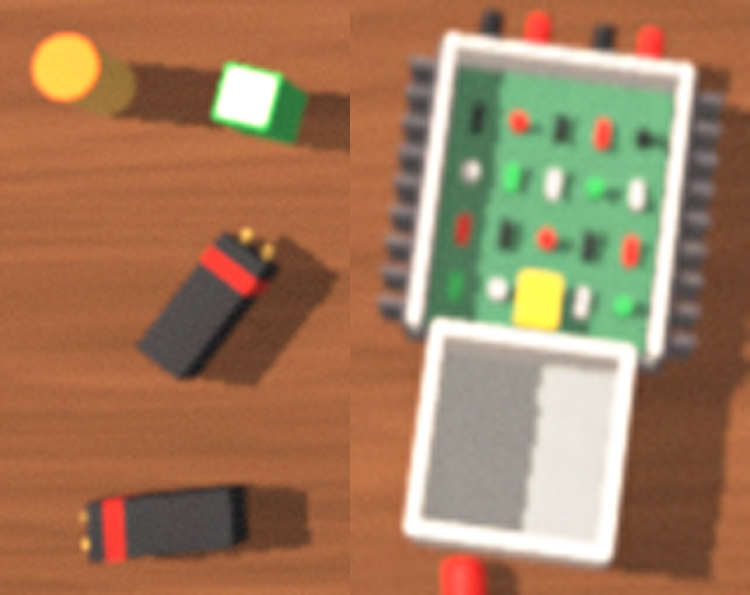

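The enlargement shows the chokes at (140,232), 481 mm out with its terminals up-right, and at (127,294), 392 mm out. The first is farther from the base, so it is the one meant. Next I'll fit the poses by silhouette.

```bash
cat >> h.py <<'E'
from scipy.optimize import minimize
def box(L,W,z0,z1):
    return np.array([[a*L/2,b*W/2,z] for a in(-1,1) for b in(-1,1) for z in(z0,z1)])
def cyl(r,z0,z1):
    t=np.linspace(0,2*np.pi,40); return np.array([[r*np.cos(a),r*np.sin(a),z] for a in t for z in(z0,z1)])
def place(p,V):
    c,s=np.cos(p[2]),np.sin(p[2]); return V@np.array([[c,s,0],[-s,c,0],[0,0,1]])+[p[0],p[1],0]
K=4
def fill(n,X,hull=True):
    q=pj(n,X).astype(np.float32)
    if hull:q=cv2.convexHull(q)
    m=np.zeros((384*K,512*K),np.uint8); q=q.reshape(-1,2)
    cv2.fillPoly(m,[np.round(((q+.5)*K-.5)*16).astype(np.int32)],255,shift=4)
    return cv2.resize(m,(512,384),interpolation=cv2.INTER_AREA)/255.
def iou(p,V,M,inner=None):
    s=0
    for n,m in M.items():
        r=fill(n,place(p,V))
        if inner is not None: r=np.clip(r-fill(n,place(p,inner)),0,1)
        s+=np.minimum(r,m).sum()/np.maximum(r,m).sum()
    return -s/len(M)
def fit(p0,V,M,inner=None):
    best=None
    for d in(8,3):
        S=np.array([p0]*4,float); S[1,0]+=d;S[2,1]+=d;S[3,2]+=.12*d/8
        o=minimize(iou,p0,args=(V,M,inner),method="Nelder-Mead",options=dict(initial_simplex=S,xatol=.05,fatol=1e-5)); p0=o.x
    return o.x,-o.fun
def mask(im,rng,p,rad):
    """pixels in colour ranges, largest blob near pixel p"""
    h=cv2.cvtColor(im,cv2.COLOR_BGR2HSV); m=sum(cv2.inRange(h,l,u) for l,u in rng)>0
    w=np.zeros_like(m); w[max(0,int(p[1]-rad)):int(p[1]+rad),max(0,int(p[0]-rad)):int(p[0]+rad)]=1
    m=(m&w).astype(np.uint8); k,l,st,_=cv2.connectedComponentsWithStats(m)
    return (l==1+st[1:,4].argmax()).astype(float)
ORG=[((8,140,100),(26,255,255))]; GRN=[((45,90,30),(80,255,255)),((0,0,200),(180,60,255))]
BLK=[((0,0,0),(180,110,75)),((0,190,100),(5,255,255)),((170,190,100),(180,255,255))]; WHT=[((0,0,222),(180,40,255))]
E
python3 - <<'E'
from h import *
I={n:cv2.imread(f"pics/{n}0.png") for n in P}
def go(nm,p0,V,rng,zc,rad,inner=None,cams=("top","side"),mk=None):
    for cs in [(c,) for c in cams]+([cams] if len(cams)>1 else []):
        M={n:mask(I[n],rng,pj(n,[p0[0],p0[1],zc]),rad) for n in cs}
        p,f=fit(p0,V,M,inner); print(nm,cs,p.round(2),round(f,3),[int(m.sum()) for m in M.values()])
    return p
go("chassis",(515,-55,-.1),box(120,120,62,62),WHT,62,32,box(110,110,62,62),("top",))
go("capA",(569,401,0),cyl(25,0,85),ORG,45,28)
go("capB",(556,-386,0),cyl(25,0,85),ORG,45,22)
go("film",(541,257,-.2),box(46,46,0,85),GRN,45,26)
p=go("choke",(380,295,-.6),box(115,46,0,46),BLK,23,32)
c=I["top"].copy()
print("cam",[(-q["R"].T@q["t"]).round() for q in P.values()])
E
```

```text
chassis ('top',) [ 5.2065e+02 -4.5400e+01 -1.5000e-01] 0.28 [1081]
capA ('top',) [578.17 439.34  -0.61] 0.159 [3132]
capA ('side',) [5.7145e+02 4.0027e+02 2.0000e-02] 0.866 [792]
capA ('top', 'side') [571.6  400.31   0.  ] 0.51 [3132, 792]
capB ('top',) [ 5.7206e+02 -3.9354e+02  9.0000e-02] 0.246 [1855]
capB ('side',) [ 5.5930e+02 -3.8925e+02  8.0000e-02] 0.709 [550]
capB ('top', 'side') [ 5.5940e+02 -3.8935e+02  1.8000e-01] 0.475 [1855, 550]
film ('top',) [ 5.4242e+02  2.5801e+02 -3.0000e-01] 0.881 [414]
film ('side',) [ 5.4166e+02  2.5664e+02 -3.0000e-01] 0.95 [797]
film ('top', 'side') [ 5.4172e+02  2.5737e+02 -3.0000e-01] 0.908 [414, 797]
choke ('top',) [372.21 288.21  -0.49] 0.143 [125]
choke ('side',) [381.17 302.22  -0.68] 0.9 [1043]
choke ('top', 'side') [381.02 302.29  -0.67] 0.521 [125, 1043]
cam [array([ 344.,  -40., 1131.]), array([-49., 702., 870.])]
```

```bash
python3 - <<'E'
from h import *
I={n:cv2.cvtColor(cv2.imread(f"pics/{n}0.png"),cv2.COLOR_BGR2HSV) for n in P}
t=I["top"]
print("capA",t[163,84:124:2].tolist());print("capB",t[162,362:402:2].tolist())
print("choke",t[232,118:164:2].tolist()); print("bay",t[180,232:292:2].tolist())
print("sideB",I["side"][130,274:302:2].tolist())
E
```

```text
capA [[11, 165, 175], [11, 155, 174], [10, 171, 209], [20, 178, 255], [23, 174, 255], [23, 175, 255], [23, 175, 255], [23, 172, 255], [23, 175, 255], [23, 177, 255], [23, 176, 255], [22, 178, 255], [12, 198, 239], [18, 157, 149], [18, 159, 152], [17, 159, 149], [14, 152, 146], [11, 151, 133], [11, 156, 139], [12, 162, 137]]
capB [[11, 154, 177], [11, 163, 172], [11, 156, 175], [12, 163, 181], [20, 157, 245], [24, 151, 252], [24, 148, 252], [22, 156, 254], [21, 183, 255], [22, 186, 255], [21, 183, 255], [22, 184, 255], [21, 187, 255], [21, 184, 255], [22, 184, 255], [22, 186, 255], [20, 191, 255], [9, 196, 224], [161, 110, 104], [145, 135, 106]]
choke [[11, 154, 167], [11, 156, 163], [10, 161, 163], [10, 159, 164], [10, 142, 149], [10, 77, 100], [176, 23, 87], [11, 24, 84], [0, 19, 81], [11, 25, 82], [8, 13, 78], [174, 16, 80], [4, 23, 77], [0, 19, 79], [0, 15, 70], [165, 12, 41], [5, 37, 41], [12, 134, 82], [10, 145, 104], [10, 149, 106], [11, 152, 106], [11, 154, 104], [11, 147, 106]]
bay [[11, 157, 188], [11, 158, 186], [11, 159, 185], [13, 65, 241], [0, 0, 255], [14, 31, 182], [18, 19, 157], [19, 22, 159], [15, 19, 157], [16, 21, 161], [16, 18, 156], [19, 22, 159], [25, 21, 155], [16, 18, 154], [21, 22, 154], [16, 24, 160], [20, 23, 220], [19, 15, 235], [20, 13, 235], [21, 14, 235], [19, 15, 237], [23, 13, 235], [18, 14, 234], [18, 16, 236], [18, 5, 255], [30, 1, 255], [11, 105, 134], [12, 151, 118], [12, 148, 117], [11, 152, 114]]
sideB [[11, 163, 100], [11, 159, 104], [9, 164, 98], [18, 174, 145], [19, 181, 203], [19, 174, 209], [20, 179, 202], [19, 175, 194], [19, 176, 164], [17, 172, 142], [16, 154, 103], [146, 152, 79], [148, 139, 75], [149, 121, 78]]
```

```bash
cat >> h.py <<'E'
ORG=[((14,130,120),(28,255,255)),((7,140,205),(14,255,255))]
BLK=[((0,0,0),(180,100,110)),((0,190,100),(5,255,255)),((170,190,100),(180,255,255))]; WHT=[((0,0,243),(180,60,255))]
E
cat > m.py <<'E'
from h import *
I={n:cv2.imread(f"pics/{n}0.png") for n in P}
def go(nm,p0,V,rng,zc,rad,inner=None,cams=("top","side")):
    for cs in [(c,) for c in cams]+([cams] if len(cams)>1 else []):
        M={n:mask(I[n],rng,pj(n,[p0[0],p0[1],zc]),rad) for n in cs}
        p,f=fit(p0,V,M,inner); print(nm,cs,p.round(2),round(f,3),[int(m.sum()) for m in M.values()])
    return p
ch=go("chassis",(510,-57,-.1),box(120,120,62,62),WHT,62,27,box(110,110,62,62),("top",))
a=go("capA",(571,400,0),cyl(25,0,85),ORG,45,28)
b=go("capB",(559,-389,0),cyl(25,0,85),ORG,45,22)
k=go("choke",(381,302,-.6),box(115,46,0,46),BLK,23,32)
for n in P:
    c=cv2.resize(I[n],None,fx=2,fy=2,interpolation=cv2.INTER_CUBIC)
    for p,V in((ch,box(120,120,62,62)),(ch,box(110,110,62,62)),(ch,box(110,110,4,4)),(a,cyl(25,0,85)),(b,cyl(25,0,85)),(k,box(115,46,0,46)),((541.7,257.4,-.3),box(46,46,0,85))):
        q=cv2.convexHull(pj(n,place(p,V)).astype(np.float32)); cv2.polylines(c,[np.int32((q+.5)*2*8)],True,(255,0,255),1,shift=3)
    I[n]=c
cv2.imwrite("pics/ov.png",np.vstack([I["top"][280:520,150:850],I["side"][260:620,130:830]]))
E
python3 m.py
```

```text
chassis ('top',) [ 5.1978e+02 -4.5680e+01 -1.5000e-01] 0.576 [504]
capA ('top',) [5.7024e+02 4.0181e+02 2.0000e-02] 0.895 [525]
capA ('side',) [5.6995e+02 4.0017e+02 5.0000e-02] 0.741 [642]
capA ('top', 'side') [ 5.699e+02  4.005e+02 -3.000e-02] 0.816 [525, 642]
capB ('top',) [ 5.5698e+02 -3.8911e+02  9.0000e-02] 0.888 [508]
capB ('side',) [ 5.5795e+02 -3.8806e+02  1.5000e-01] 0.871 [359]
capB ('top', 'side') [ 5.5782e+02 -3.8839e+02  1.6000e-01] 0.875 [508, 359]
choke ('top',) [377.71 307.94  -0.66] 0.607 [532]
choke ('side',) [381.4  301.81  -0.68] 0.884 [1024]
choke ('top', 'side') [381.13 302.17  -0.67] 0.746 [532, 1024]
```

View pics/ov.png

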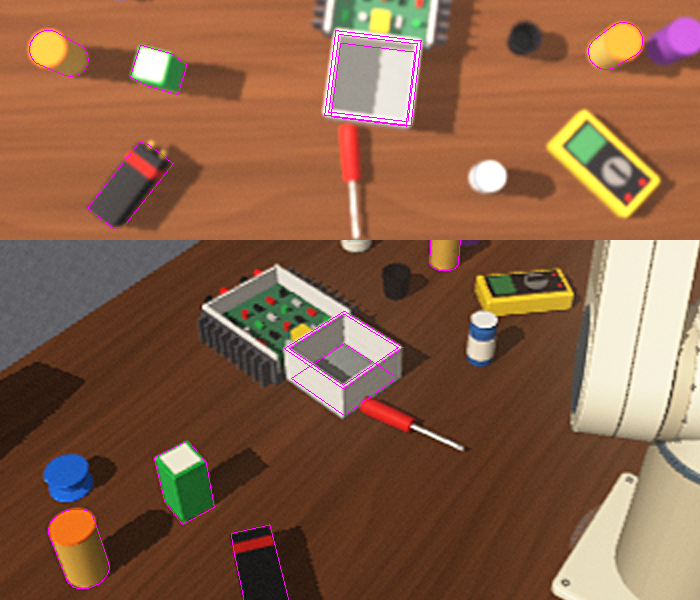

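The overlay fits every silhouette. World poses:

| Object | x, y (mm) | Yaw (rad) |
|---|---|---|
| Bay | (519.8, -45.7) | -0.15 |
| cap_a | (570, 401) | – |
| cap_b | (557.5, -388.5) | – |
| Film | (541.9, 257.2) | -0.30 |
| Choke | (381, 302) | -0.67 |

I'll start with cap_b, keeping the fingers along bay x.

```bash
cat > d.py <<'E'
# d.py X Y Z az : remaining tool-frame shift and turn to a tool-down pose with finger line at azimuth az; "bx,by" as "b:x,y" gives bay coords
import sys,numpy as np
from scipy.spatial.transform import Rotation as Ro
from workcell import ctrl
o=ctrl.get_obs(); R=Ro.from_rotvec(o["orientation"]).as_matrix(); p=o["ee_pos"]
c,s=np.cos(-.15),np.sin(-.15)
print("t",round(o["t"],2),"p",p.round(1),"yaz",round(np.arctan2(R[1,1],R[0,1]),3),"z",R[:,2].round(3),"w",round(o["width"],1),"F",round(o["grasp_force"],1),o["ft_force"].round(1),"q",o["qpos"].round(2))
B=np.array([[c,s],[-s,c]]); print("bay",(B@(p[:2]-[519.8,-45.7])).round(1))
a=sys.argv[1:]
if len(a)==4:
    x,y,z,az=map(float,a[0:4]) if not a[0].startswith("b") else (*(np.array([519.8,-45.7])+B.T@[float(a[0][1:]),float(a[1])]),float(a[2]),float(a[3]))
    G=np.array([[np.sin(-az),np.cos(az),0],[np.cos(az),np.sin(az),0],[0,0,-1.]])
    G[:,0]=np.cross(G[:,1],[0,0,-1.]); G[:,2]=[0,0,-1]; G[:,1]=[np.cos(az),np.sin(az),0]
    print("shift",(R.T@(np.array([x,y,z])-p)).round(1),"turn",Ro.from_matrix(R.T@G).as_rotvec().round(3),"shift in goal axes",(G.T@(np.array([x,y,z])-p)).round(1))
E
python3 -m pendant '{"grip":[1,1,1,1,1,1,1,1],"linear":[[0,0,12.7],[0,0,12.7],[0,0,12.7],[0,0,12.7],[0,0,12.7],[0,0,12.7],[0,0,12.7],[0,0,12.7]],"angular":[[0,0,-0.1225],[0,0,-0.1225],[0,0,-0.1225],[0,0,-0.1225],[0,0,-0.1225],[0,0,-0.1225],[0,0,-0.1225],[0,0,-0.1225]]}'
python3 d.py 557.5 -388.5 63 -0.15
```

```text
t: 0.77
ee_pos: [266.5, -564.9, 120.0]
orientation: [-2.375, -2.055, -0.0]
ft_force: [0.7, -0.8, -0.7]
width: 88.0
grasp_force: 0.0
t 0.77 p [ 266.5 -564.9  120. ] yaz -0.144 z [-0.     0.001 -1.   ] w 88.0 F 0.0 [ 0.7 -0.8 -0.7] q [-1.15  0.55  1.69  0.    0.9  -1.01]
bay [-172.8 -551.2]
shift [216.3 262.7  57.1] turn [-0.    -0.001  0.006] shift in goal axes [217.9 261.3  57. ]
```

```bash
python3 -m pendant '{"grip":[1,1,1,1,1,1,1,1,1,1,1,1],"linear":[[10,12,0],[18,22,0],[21,25,0],[21,25,0],[21,25,0],[21,25,0],[21,25,0],[21,25,0],[21,25,0],[18,22,0],[15,20,0],[10,11,0]],"angular":[[0,0,0],[0,0,0],[0,0,0],[0,0,0],[0,0,0],[0,0,0],[0,0,0],[0,0,0],[0,0,0],[0,0,0],[0,0,0],[0,0,0]]}' >/dev/null
python3 -m pendant '{"grip":[1,1],"linear":[[0,0,0],[0,0,0]],"angular":[[0,0,0],[0,0,0]]}' >/dev/null
python3 d.py 557.5 -388.5 63 -0.15
```

```text
t 1.93 p [ 558.5 -388.1  121. ] yaz -0.15 z [-0.001  0.    -1.   ] w 87.8 F 0.0 [ 0.3 -0.1 -0.8] q [-0.62  0.62  1.56 -0.    0.96 -0.47]
bay [  89.4 -332.8]
shift [-0.5 -0.9 58. ] turn [-0.001  0.     0.   ] shift in goal axes [-0.5 -0.9 58. ]
```

```bash
python3 -m pendant '{"grip":[1,1,1,1,-1,-1,-1,-1,-1,-1,-1,-1],"linear":[[-0.5,-1,16],[0,0,20],[0,0,14],[0,0,8],[0,0,0],[0,0,0],[0,0,0],[0,0,0],[0,0,0],[0,0,0],[0,0,0],[0,0,0]],"angular":[[0,0,0],[0,0,0],[0,0,0],[0,0,0],[0,0,0],[0,0,0],[0,0,0],[0,0,0],[0,0,0],[0,0,0],[0,0,0],[0,0,0]]}' >/dev/null
python3 d.py b27 -28 155 -0.15
```

```text
t 2.93 p [ 557.6 -389.4   63.8] yaz -0.15 z [ 0.001 -0.001 -1.   ] w 50.0 F 30.0 [-0.8 -0.2  2.9] q [-0.63  0.69  1.58 -0.    0.87 -0.48]
bay [  88.7 -334.2]
shift [306.1 -61.6 -91.4] turn [0.001 0.    0.   ] shift in goal axes [306.2 -61.7 -91.2]
```

```bash
python3 -m pendant '{"grip":[-1,-1,-1,-1,-1,-1,-1,-1,-1,-1,-1,-1],"linear":[[0,0,-12],[0,0,-25],[0,0,-30],[10,-2,-25],[25,-5,0],[35,-7,0],[37,-7.5,0],[37,-7.5,0],[37,-7.5,0],[37,-7.5,0],[35,-7,0],[25,-5,0]],"angular":[[0,0,0],[0,0,0],[0,0,0],[0,0,0],[0,0,0],[0,0,0],[0,0,0],[0,0,0],[0,0,0],[0,0,0],[0,0,0],[0,0,0]]}' >/dev/null
python3 -m pendant '{"grip":[-1,-1,-1,-1],"linear":[[18,-3.7,0],[10,-2,0],[0,0,0],[0,0,0]],"angular":[[0,0,0],[0,0,0],[0,0,0],[0,0,0]]}' >/dev/null
python3 d.py b27 -28 67.8 -0.15
```

```text
t 4.27 p [542.2 -77.5 155.4] yaz -0.149 z [ 0. -0. -1.] w 49.3 F 30.0 [ 0.3  0.2 -1.8] q [-0.16  0.4   1.85 -0.    0.89 -0.01]
bay [ 26.9 -28.1]
shift [ 0.2  0.1 87.6] turn [0.    0.    0.001] shift in goal axes [ 0.1  0.1 87.6]
```

```bash
python3 -m pendant '{"grip":[-1,-1,-1,-1,-1,-1,-1],"linear":[[0,0,12],[0,0,22],[0,0,22],[0,0,14],[0,0,8],[0,0,5],[0,0,0]],"angular":[[0,0,0],[0,0,0],[0,0,0],[0,0,0],[0,0,0],[0,0,0],[0,0,0]]}' >/dev/null
python3 d.py b27 -28 67.8 -0.15
```

```text
t 4.85 p [541.4 -78.1  70.9] yaz -0.151 z [-0.002  0.    -1.   ] w 49.7 F 30.0 [-0.4  0.1 -2.4] q [-0.16  0.53  1.89 -0.    0.72 -0.01]
bay [ 26.2 -28.8]
shift [0.8 0.8 3.1] turn [-0.002  0.    -0.001] shift in goal axes [0.8 0.8 3.1]
```

```bash
python3 -m pendant '{"grip":[-1,-1,-1],"linear":[[0,0,2],[0,0,1.3],[0,0,0]],"angular":[[0,0,0],[0,0,0],[0,0,0]]}'
python3 -m pendant '{"grip":[0.5,0.7,0.7,0.7,0.7],"linear":[[0,0,0],[0,0,0],[0,0,0],[0,0,0],[0,0,-3]],"angular":[[0,0,0],[0,0,0],[0,0,0],[0,0,0],[0,0,0]]}' 
python3 d.py 570 401 130 -0.15
```

```text
t: 5.1
ee_pos: [542.4, -77.6, 69.3]
orientation: [2.381, 2.048, 0.001]
ft_force: [-0.4, 0.2, -2.4]
width: 49.3
grasp_force: 30.0
t: 5.52
ee_pos: [541.8, -77.3, 71.7]
orientation: [-2.381, -2.049, 0.0]
ft_force: [0.3, -0.3, 0.1]
width: 73.8
grasp_force: 0.0
t 5.52 p [541.8 -77.3  71.7] yaz -0.15 z [-0.  0. -1.] w 73.8 F 0.0 [ 0.3 -0.3  0.1] q [-0.16  0.53  1.89  0.    0.72 -0.01]
bay [ 26.5 -28. ]
shift [477.2 -43.6 -58.2] turn [-0. -0.  0.] shift in goal axes [477.2 -43.6 -58.3]
```

```bash
python3 -m pendant '{"grip":[0.7,0.7,1,1,1,1,1,1,1,1,1,1],"linear":[[0,0,-15],[0,0,-25],[10,-1,-18],[25,-2,0],[37,-3,0],[40,-4,0],[40,-4,0],[40,-4,0],[40,-4,0],[40,-4,0],[40,-4,0],[40,-4,0]],"angular":[[0,0,0],[0,0,0],[0,0,0],[0,0,0],[0,0,0],[0,0,0],[0,0,0],[0,0,0],[0,0,0],[0,0,0],[0,0,0],[0,0,0]]}' >/dev/null
python3 -m pendant '{"grip":[1,1,1,1,1,1],"linear":[[40,-4,0],[38,-4,0],[30,-3,0],[17,-2,0],[0,0,0],[0,0,0]],"angular":[[0,0,0],[0,0,0],[0,0,0],[0,0,0],[0,0,0],[0,0,0]]}' >/dev/null
python3 d.py 570 401 63 -0.15
```

```text
t 7.02 p [566.3 401.9 129.6] yaz -0.148 z [-0. -0. -1.] w 87.5 F 0.0 [-0.9  0.4  0.7] q [ 0.6   0.63  1.52 -0.    0.99  0.75]
bay [-20.9 449.5]
shift [-0.3  3.8 66.6] turn [-0.     0.     0.002] shift in goal axes [-0.3  3.8 66.6]
```

```bash
python3 -m pendant '{"grip":[1,1,1,1,-1,-1,-1,-1,-1,-1,-1,-1],"linear":[[0,3.8,18],[0,0,23],[0,0,16],[0,0,9],[0,0,0],[0,0,0],[0,0,0],[0,0,0],[0,0,0],[0,0,0],[0,0,0],[0,0,0]],"angular":[[0,0,0],[0,0,0],[0,0,0],[0,0,0],[0,0,0],[0,0,0],[0,0,0],[0,0,0],[0,0,0],[0,0,0],[0,0,0],[0,0,0]]}' >/dev/null
python3 d.py b27 28 155 -0.15
```

```text
t 8.02 p [570.9 401.1  64.6] yaz -0.15 z [ 0.001  0.001 -1.   ] w 49.5 F 30.0 [-0.8  0.3  3.8] q [0.6  0.71 1.54 0.   0.89 0.75]
bay [-16.3 449.4]
shift [-421.3   43.3  -90.7] turn [ 0.001 -0.001  0.   ] shift in goal axes [-421.4   43.3  -90.4]
```

```bash
python3 -m pendant '{"grip":[-1,-1,-1,-1,-1,-1,-1,-1,-1,-1,-1,-1],"linear":[[0,0,-12],[0,0,-28],[0,0,-35],[-10,0,-30],[-25,2,-5],[-37,3,0],[-40,4,0],[-40,4,0],[-40,4,0],[-40,5,0],[-40,5,0],[-40,5,0]],"angular":[[0,0,0],[0,0,0],[0,0,0],[0,0,0],[0,0,0],[0,0,0],[0,0,0],[0,0,0],[0,0,0],[0,0,0],[0,0,0],[0,0,0]]}' >/dev/null
python3 -m pendant '{"grip":[-1,-1,-1,-1,-1,-1],"linear":[[-40,4.3,0],[-33,4,10],[-24,2,10],[-12,1,0],[0,0,0],[0,0,0]],"angular":[[0,0,0],[0,0,0],[0,0,0],[0,0,0],[0,0,0],[0,0,0]]}' >/dev/null
python3 d.py b27 28 68 -0.15
```

```text
t 9.52 p [550.6 -22.  154.2] yaz -0.151 z [ 0.  0. -1.] w 49.7 F 30.0 [ 0.  -0.6 -2.7] q [-0.06  0.41  1.84  0.    0.89  0.09]
bay [26.9 28. ]
shift [-0.   0.1 86.2] turn [ 0.    -0.    -0.001] shift in goal axes [-0.   0.1 86.2]
```

```bash
python3 -m pendant '{"grip":[-1,-1,-1,-1,-1,-1,-1,-1,-1],"linear":[[0,0,12],[0,0,22],[0,0,22],[0,0,14],[0,0,8],[0,0,5],[0,0,2],[0,0,1.2],[0,0,0]],"angular":[[0,0,0],[0,0,0],[0,0,0],[0,0,0],[0,0,0],[0,0,0],[0,0,0],[0,0,0],[0,0,0]]}'
python3 -m pendant '{"grip":[-1,-1],"linear":[[0,0,0.8],[0,0,0]],"angular":[[0,0,0],[0,0,0]]}' 
python3 d.py b27 28 67 -0.15
```

```text
t: 10.27
ee_pos: [550.5, -21.3, 68.6]
orientation: [-2.381, -2.049, -0.001]
ft_force: [-0.4, 0.3, -1.2]
width: 49.2
grasp_force: 30.0
t: 10.43
ee_pos: [550.8, -21.4, 68.6]
orientation: [2.381, 2.049, 0.001]
ft_force: [-4.9, 2.2, 11.5]
width: 49.4
grasp_force: 30.0
t 10.43 p [550.8 -21.4  68.6] yaz -0.15 z [ 0.001  0.    -1.   ] w 49.4 F 30.0 [-4.9  2.2 11.5] q [-0.06  0.54  1.88  0.    0.72  0.09]
bay [27.  28.7]
shift [-0.7 -0.   1.6] turn [ 0.001 -0.     0.   ] shift in goal axes [-0.7 -0.   1.6]
```

```bash
python3 -m pendant '{"grip":[0.5,0.7,0.7,0.7],"linear":[[0,0,0],[0,0,0],[0,0,0],[0,0,-4]],"angular":[[0,0,0],[0,0,0],[0,0,0],[0,0,0]]}' >/dev/null
python3 -m pendant '{"grip":[0.7,0.7,1,1,1,1,1,1,1,1,1,1],"linear":[[0,0,-15],[0,0,-25],[0,0,-18],[0,0,0],[0,0,0],[0,0,0],[0,0,0],[0,0,0],[0,0,0],[0,0,0],[0,0,0],[0,0,0]],"angular":[[0,0,-0.118],[0,0,-0.118],[0,0,-0.118],[0,0,-0.118],[0,0,-0.118],[0,0,-0.118],[0,0,-0.118],[0,0,-0.118],[0,0,-0.118],[0,0,-0.118],[0,0,-0.118],[0,0,-0.122]]}' >/dev/null
python3 -m pendant '{"grip":[1],"linear":[[0,0,0]],"angular":[[0,0,0]]}' >/dev/null
python3 d.py 541.9 257.2 63 1.27
```

```text
t 11.85 p [550.7 -22.1 129. ] yaz 1.274 z [ 0. -0. -1.] w 87.9 F 0.0 [ 0.1  0.8 -0.2] q [-0.06  0.44  1.86 -0.    0.84 -1.34]
bay [27. 28.]
shift [ 90.  264.5  66. ] turn [0.    0.    0.004] shift in goal axes [ 91.1 264.1  66. ]
```

```bash
python3 -m pendant '{"grip":[1,1,1,1,1,1,1,1,1,1,1],"linear":[[4,12,0],[8,25,0],[12,36,0],[13,38,0],[13,38,0],[13,38,0],[12,36,0],[9,25,0],[7,16,0],[0,0,0],[0,0,0]],"angular":[[0,0,0],[0,0,0],[0,0,0],[0,0,0],[0,0,0],[0,0,0],[0,0,0],[0,0,0],[0,0,0],[0,0,0],[0,0,0]]}' >/dev/null
python3 d.py 541.9 257.2 63 1.27
```

```text
t 12.77 p [541.1 258.3 128.7] yaz 1.27 z [-0. -0. -1.] w 87.7 F 0.0 [-1.2  0.6 -0.5] q [ 0.43  0.51  1.75 -0.    0.89 -0.84]
bay [-24.4 303.8]
shift [-1.1 -0.8 65.7] turn [-0. -0. -0.] shift in goal axes [-1.1 -0.8 65.7]
```

```bash
python3 -m pendant '{"grip":[1,1,1,1,-1,-1,-1,-1,-1,-1,-1,-1],"linear":[[-1,-0.8,18],[0,0,23],[0,0,16],[0,0,8.5],[0,0,0],[0,0,0],[0,0,0],[0,0,0],[0,0,0],[0,0,0],[0,0,0],[0,0,0]],"angular":[[0,0,0],[0,0,0],[0,0,0],[0,0,0],[0,0,0],[0,0,0],[0,0,0],[0,0,0],[0,0,0],[0,0,0],[0,0,0],[0,0,0]]}' >/dev/null
python3 d.py b-28 28 155 1.42
```

```text
t 13.77 p [542.8 256.2  63.8] yaz 1.27 z [ 0.001  0.    -1.   ] w 46.0 F 29.6 [ 0.2 -0.2  3.6] q [ 0.42  0.6   1.77 -0.    0.77 -0.85]
bay [-22.3 302. ]
shift [ -35.6 -271.7  -91.3] turn [ 0.001  0.001 -0.15 ] shift in goal axes [   5.4 -274.   -91.2]
```

```bash
python3 -m pendant '{"grip":[-1,-1,-1,-1,-1,-1,-1,-1,-1,-1,-1,-1],"linear":[[0,0,-12],[0,0,-28],[0,0,-30],[0,-10,-22],[1,-25,0],[1,-37,0],[1,-38,0],[1,-38,0],[1,-38,0],[0.4,-38,0],[0,-28,0],[0,-15,0]],"angular":[[0,0,0],[0,0,-0.075],[0,0,-0.075],[0,0,0],[0,0,0],[0,0,0],[0,0,0],[0,0,0],[0,0,0],[0,0,0],[0,0,0],[0,0,0]]}' >/dev/null
python3 -m pendant '{"grip":[-1,-1,-1],"linear":[[0,-7,0],[0,0,0],[0,0,0]],"angular":[[0,0,0],[0,0,0],[0,0,0]]}' >/dev/null
python3 d.py b-28 28 67.8 1.42
```

```text
t 15.02 p [496.1 -13.7 155.6] yaz 1.419 z [ 0.  0. -1.] w 46.5 F 29.6 [ 0.7 -0.3 -2.6] q [-0.05  0.33  1.96  0.    0.85 -1.47]
bay [-28.2  28. ]
shift [-0.2 -0.1 87.8] turn [ 0.     0.    -0.001] shift in goal axes [-0.2 -0.  87.8]
```

```bash
python3 -m pendant '{"grip":[-1,-1,-1,-1,-1,-1,-1,-1,-1],"linear":[[0,0,12],[0,0,22],[0,0,22],[0,0,14],[0,0,8],[0,0,5],[0,0,2.5],[0,0,1.5],[0,0,0]],"angular":[[0,0,0],[0,0,0],[0,0,0],[0,0,0],[0,0,0],[0,0,0],[0,0,0],[0,0,0],[0,0,0]]}'
python3 -m pendant '{"grip":[-1,-1],"linear":[[0,0,0.9],[0,0,0]],"angular":[[0,0,0],[0,0,0]]}'
```

```text
t: 15.77
ee_pos: [496.3, -13.8, 68.6]
orientation: [0.236, 3.132, 0.0]
ft_force: [-0.8, 0.2, -1.7]
width: 45.8
grasp_force: 29.6
t: 15.93
ee_pos: [496.4, -14.1, 67.9]
orientation: [0.237, 3.132, 0.0]
ft_force: [-0.2, 0.5, -2.8]
width: 46.4
grasp_force: 29.6
```

```bash
python3 -m pendant '{"grip":[-1,-1],"linear":[[0,0,1],[0,0,0]],"angular":[[0,0,0],[0,0,0]]}'; python3 d.py
```

```text
t: 16.1
ee_pos: [496.7, -14.0, 67.8]
orientation: [0.237, 3.131, 0.0]
ft_force: [-2.0, 0.9, 10.9]
width: 46.1
grasp_force: 29.7
t 16.1 p [496.7 -14.   67.8] yaz 1.42 z [ 0.002  0.    -1.   ] w 46.1 F 29.7 [-2.   0.9 10.9] q [-0.05  0.49  2.    0.    0.65 -1.47]
bay [-27.5  27.9]
```

```bash
python3 -m pendant '{"grip":[0.5,0.7,0.7,0.7],"linear":[[0,0,0],[0,0,0],[0,0,0],[0,0,-4]],"angular":[[0,0,0],[0,0,0],[0,0,0],[0,0,0]]}' >/dev/null
python3 -m pendant '{"grip":[0.7,0.7,1,1,1,1],"linear":[[0,0,-15],[0,0,-25],[0,0,-25],[0,0,-15],[0,0,0],[0,0,0]],"angular":[[0,0,0.104],[0,0,0.104],[0,0,0.104],[0,0,0.104],[0,0,0.104],[0,0,0]]}' >/dev/null
python3 - <<'E'
from h import *
for n in P: cv2.imwrite(f"pics/{n}1.png",ctrl.get_image(n)[:,:,::-1])
c=np.hstack([cv2.resize(cv2.imread("pics/side1.png")[120:250,150:300],(400,347)),cv2.resize(cv2.imread("pics/top1.png")[80:310,90:355],(400,347))])
cv2.imwrite("pics/c1.png",c)
E
python3 d.py 390.6 294.7 150 0.90
```

```text
t 17.03 p [495.7 -14.1 150.4] yaz 0.903 z [-0. -0. -1.] w 87.9 F 0.0 [ 0.2 -0.8  0.2] q [-0.05  0.34  1.97 -0.    0.83 -0.96]
bay [-28.5  27.6]
shift [273.7 177.4   0.4] turn [-0.    -0.     0.003] shift in goal axes [274.3 176.6   0.4]
```

View pics/c1.png

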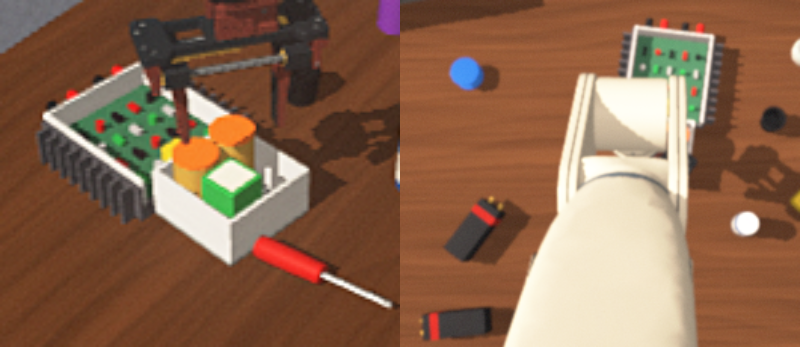

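```bash
python3 -m pendant '{"grip":[1,1,1,1,1,1,1,1,1,1,1,1],"linear":[[8,6,0],[19,15,0],[27,21,0],[30,23,0],[30,23,0],[30,23,0],[29,23,0],[25,20,12],[18,14,22],[8,6,22],[4.5,2.5,0],[0,0,0]],"angular":[[0,0,0],[0,0,0],[0,0,0],[0,0,0],[0,0,0],[0,0,0],[0,0,0],[0,0,0],[0,0,0],[0,0,0],[0,0,0],[0,0,0]]}' >/dev/null
python3 -m pendant '{"grip":[1,1,1,1,1,1,1],"linear":[[0,0,0],[0,0,0],[0,0,0],[0,0,0],[0,0,0],[0,0,0],[0,0,0]],"angular":[[0,0.12,0],[0,0.12,0],[0,0.12,0],[0,0.12,0],[0,0.12,0],[0,0,0],[0,0,0]]}' >/dev/null
python3 d.py 382.2 301.3 11.3 0.90
```

```text
t 18.62 p [427.9 264.7  94.3] yaz 0.897 z [-0.44   0.351 -0.826] w 87.6 F 0.0 [0.2 0.7 0.7] q [ 0.25  0.62  1.81  0.51  1.15 -0.97]
bay [-137.3  293.2]
shift [  1.6   0.2 101.5] turn [ 0.001 -0.598 -0.003] shift in goal axes [58.5  0.3 83. ]
```

```bash
python3 -m pendant '{"grip":[1,1,1,1,1,-1,-1,-1,-1,-1,-1,-1],"linear":[[1.6,0,18],[0,0,32],[0,0,28],[0,0,15],[0,0,8],[0,0,0],[0,0,0],[0,0,0],[0,0,0],[0,0,0],[0,0,0],[0,0,0]],"angular":[[0,0,0],[0,0,0],[0,0,0],[0,0,0],[0,0,0],[0,0,0],[0,0,0],[0,0,0],[0,0,0],[0,0,0],[0,0,0],[0,0,0]]}' >/dev/null
python3 -m pendant '{"grip":[-1],"linear":[[0,0,0]],"angular":[[0,0,0]]}' >/dev/null
python3 d.py 382.2 301.3 130 0.90
```

```text
t 19.7 p [382.  302.7  12.3] yaz 0.899 z [-0.441  0.352 -0.826] w 46.0 F 30.0 [ 2.8 -0.9  4.7] q [ 0.34  0.74  1.88  0.62  0.97 -1.04]
bay [-188.4  323.8]
shift [ 65.5  -0.8 -97.7] turn [ 0.002 -0.599 -0.   ] shift in goal axes [  -1.    -0.9 -117.7]
```

```bash
python3 -m pendant '{"grip":[-1,-1,-1,-1,-1,-1,-1,-1,-1,-1],"linear":[[8,0,-12],[17,0,-25],[20,0,-30],[14,0,-21],[6.5,0,-10],[0,0,0],[0,0,0],[0,0,0],[0,0,0],[0,0,0]],"angular":[[0,0,0],[0,0,0],[0,0,0],[0,0,0],[0,-0.08,0],[0,-0.12,0],[0,-0.12,0],[0,-0.12,0],[0,-0.12,0],[0,-0.04,0]]}' >/dev/null
python3 d.py 382.2 301.3 130 0.90
python3 -m pendant '{"grip":[-1,-1,-1,-1,-1],"linear":[[0,0,0],[0,0,0],[0,0,0],[0,0,0],[0,0,0]],"angular":[[0,-0.12,0],[0,-0.12,0],[0,-0.12,0],[0,-0.12,0],[0,0,0]]}' >/dev/null
python3 d.py 382.2 301.3 130 0.90
```

```text
t 20.53 p [380.2 301.7 129.8] yaz 0.902 z [ 0.004 -0.004 -1.   ] w 45.6 F 30.0 [-0.9  0.2 -7. ] q [ 0.65  0.36  2.   -0.01  0.78 -0.25]
bay [-190.   322.7]
shift [-1.9  0.9 -0.2] turn [-0.     0.005  0.002] shift in goal axes [-1.9  0.9 -0.2]
t 20.95 p [378.9 301.  127.5] yaz 0.902 z [ 0.333 -0.272 -0.903] w 45.5 F 30.0 [-0.9  0.4 -6.9] q [ 0.92  0.41  2.04 -0.63  0.82  0.49]
bay [-191.1  321.8]
shift [-3.2  2.2 -1.2] turn [-0.007  0.444  0.003] shift in goal axes [-2.4  2.2 -2.5]
```

```bash
python3 -m pendant '{"grip":[-1,-1,-1,-1,-1],"linear":[[0,0,0],[0,0,0],[0,0,0],[0,0,0],[0,0,0]],"angular":[[0,-0.09,0],[0,-0.09,0],[0,-0.09,0],[0,0,0],[0,0,0]]}' >/dev/null
python3 d.py 382.2 301.3 130 0.90
```

```text
t 21.37 p [380.2 300.4 127.6] yaz 0.9 z [ 0.503 -0.409 -0.761] w 46.2 F 30.0 [-0.2 -0.4 -7.1] q [ 1.06  0.5   2.04 -0.88  0.97  0.81]
bay [-189.8  321.3]
shift [-2.3  1.9 -1.2] turn [-0.009  0.705  0.003] shift in goal axes [-1.   2.  -2.4]
```

```bash
python3 -m pendant '{"grip":[-1,-1,-1,-1,-1],"linear":[[0,0,0],[0,0,0],[0,0,0],[0,0,0],[0,0,0]],"angular":[[0,-0.09,0],[0,-0.09,0],[0,-0.087,0],[0,0,0],[0,0,0]]}' >/dev/null
python3 d.py 382.2 301.3 130 0.90
python3 - <<'E'
from h import *
for n in P: cv2.imwrite(f"pics/{n}2.png",ctrl.get_image(n)[:,:,::-1])
a=cv2.resize(cv2.imread("pics/side2.png")[140:384,80:380],(600,488)); cv2.imwrite("pics/c2.png",a)
E
```

```text
t 21.78 p [381.1 300.3 128. ] yaz 0.898 z [ 0.643 -0.518 -0.564] w 45.8 F 30.0 [ 0.3  0.6 -6.2] q [ 1.17  0.63  2.01 -1.04  1.17  1.04]
bay [-188.9  321.4]
shift [-1.8  1.4 -0.9] turn [-0.009  0.972  0.002] shift in goal axes [-0.2  1.5 -2. ]
```

View pics/c2.png

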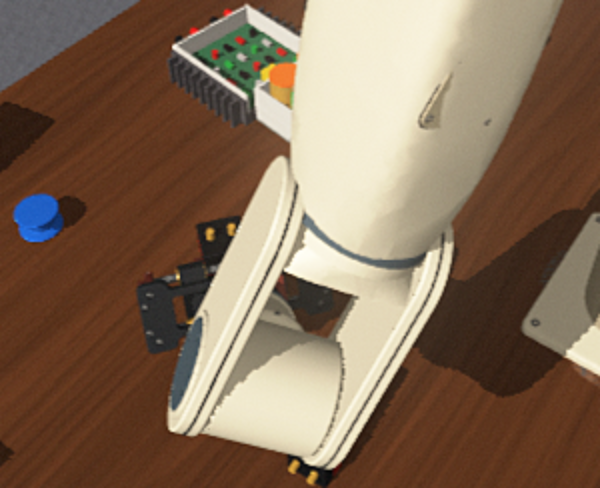

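```bash
python3 -m pendant '{"grip":[-1,-1,-1,-1,-1,-1,-1,-1],"linear":[[8.3,0,5.6],[14.9,0,10.2],[14.9,0,10.2],[9.9,0,6.8],[4.1,0,2.8],[1.7,0,1.1],[0.8,0,0.6],[0,0,0]],"angular":[[0,0,0],[0,0,0],[0,0,0],[0,0,0],[0,0,0],[0,0,0],[0,0,0],[0,0,0]]}'
python3 d.py 382.2 301.3 60 0.90
```

```text
t: 22.55
ee_pos: [381.6, 300.4, 63.3]
orientation: [0.72, 2.07, -0.389]
ft_force: [0.5, 0.5, -6.8]
width: 46.1
grasp_force: 30.0
t 22.55 p [381.6 300.4  63.3] yaz 0.899 z [ 0.647 -0.518 -0.56 ] w 46.1 F 30.0 [ 0.5  0.5 -6.8] q [ 1.17  0.77  2.   -1.09  1.11  1.17]
bay [-188.4  321.6]
shift [2.8 1.1 1.8] turn [-0.005  0.977  0.001] shift in goal axes [0.1 1.1 3.3]
```

```bash
python3 -m pendant '{"grip":[-1,-1,-1],"linear":[[1.7,0,1.1],[0.8,0,0.6],[0,0,0]],"angular":[[0,0,0],[0,0,0],[0,0,0]]}'|grep -E "force|pos"
python3 -m pendant '{"grip":[-1,-1],"linear":[[0.8,0,0.6],[0,0,0]],"angular":[[0,0,0],[0,0,0]]}'|grep -E "force|pos"
```

```text
ee_pos: [381.4, 300.4, 60.1]
ft_force: [0.5, 1.5, -6.8]
grasp_force: 30.0
ee_pos: [381.4, 300.2, 59.0]
ft_force: [-0.2, -0.7, -6.4]
grasp_force: 30.0
```

```bash
for i in 1; do python3 -m pendant '{"grip":[-1,-1],"linear":[[0.8,0,0.6],[0,0,0]],"angular":[[0,0,0],[0,0,0]]}'|grep -E "ft|pos"
python3 -m pendant '{"grip":[-1,-1],"linear":[[0.8,0,0.6],[0,0,0]],"angular":[[0,0,0],[0,0,0]]}'|grep -E "ft|pos"; done
```

```text
ee_pos: [381.5, 300.1, 58.6]
ft_force: [-2.3, 0.1, 0.7]
ee_pos: [381.7, 299.9, 58.6]
ft_force: [-5.7, 0.6, 9.2]
```

```bash
python3 -m pendant '{"grip":[0.2,0.4,1,1,1,1,1,1,1,1,1],"linear":[[0,0,0],[0,0,0],[0,0,0],[0,0,0],[0,0,-4],[0,0,-14],[0,0,-30],[0,0,-35],[0,0,-35],[0,0,-20],[0,0,-8]],"angular":[[0,0,0],[0,0,0],[0,0,0],[0,0,0],[0,0,0],[0,0,0],[0,0,0],[0,0,0],[0,0,0],[0,0,0],[0,0,0]]}'
python3 d.py 382.2 301.3 160 0.90
```

```text
t: 24.22
ee_pos: [285.7, 378.4, 140.2]
orientation: [0.719, 2.071, -0.384]
ft_force: [0.4, 0.5, -0.9]
width: 87.8
grasp_force: 0.0
t 24.22 p [285.7 378.4 140.2] yaz 0.901 z [ 0.648 -0.514 -0.561] w 87.8 F 0.0 [ 0.4  0.5 -0.9] q [ 1.39  0.65  1.91 -0.85  1.32  1.04]
bay [-294.8  384.4]
shift [-85.7  -0.6  91.1] turn [-0.001  0.975  0.002] shift in goal axes [-123.5   -0.5  -19.8]
```

```bash
python3 -m pendant '{"grip":[1,1,1,1,1,1,1,1,1,1],"linear":[[0,0,0],[0,0,0],[0,0,0],[0,0,0],[0,0,0],[0,0,0],[0,0,0],[0,0,0],[0,0,-10],[0,0,-10]],"angular":[[0,0.12,0],[0,0.12,0],[0,0.12,0],[0,0.12,0],[0,0.12,0],[0,0.12,0],[0,0.12,0],[0,0.12,0],[0,0.015,0],[0,0,0]]}'>/dev/null
python3 d.py 382.2 301.3 160 0.90
python3 - <<'E'
from h import *
for n in P: cv2.imwrite(f"pics/{n}3.png",ctrl.get_image(n)[:,:,::-1])
def cr(n):
    u,v=pj(n,[390,295,60]).astype(int); print(u,v); return cv2.resize(cv2.imread(f"pics/{n}3.png")[max(0,v-60):v+60,max(0,u-65):u+65],(390,360),interpolation=cv2.INTER_CUBIC)
cv2.imwrite("pics/c3.png",np.hstack([cr("top"),cr("side")]))
E
```

```text
t 25.05 p [287.8 373.7 158.6] yaz 0.894 z [ 0.002 -0.012 -1.   ] w 87.9 F 0.0 [-0.7 -0.1 -0.1] q [ 0.9   0.3   2.01 -0.01  0.85  0.01]
bay [-292.1  380. ]
shift [-119.     2.8   -0.3] turn [-0.009  0.009 -0.006] shift in goal axes [-119.     2.    -1.4]
138 228
192 285
```

View pics/c3.png

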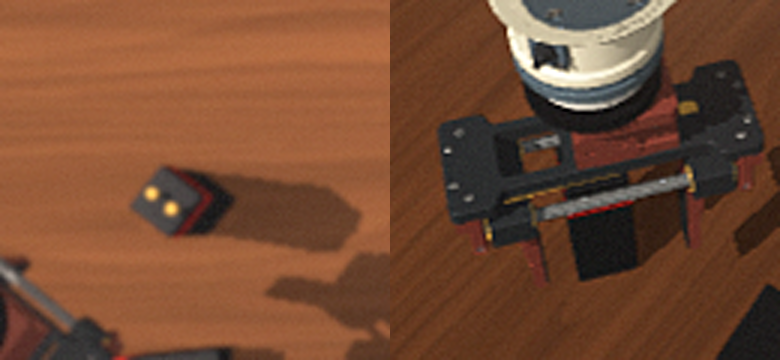

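The choke stands upright with both terminals up, at top-crop pixels (152,193) and (171,209). I'll fit its standing pose.

```bash
python3 - <<'E'
from h import *
im=cv2.imread("pics/top3.png")
m=mask(im,BLK,pj("top",[381,300,60]),26); print(m.sum())
p,f=fit((381,300,.9-np.pi/2),box(46,46,0,115),{"top":m}); print(p,f)
u,v=pj("top",[390,295,60]).astype(int)
for a,b in((152,193),(171,209)): print(bp("top",u-65+a/3-.3,v-60+b/3-.3,125))
E
```

```text
247.0
[372.32777006 309.85785061  -0.42737524] 0.42454684871536763
[378.59041731 313.85007846]
[364.44642572 297.222402  ]
```

```bash
python3 -m pendant '{"grip":[1,1,1,1,1,1,1],"linear":[[-12,0,0],[-25,0,0],[-30,0,0],[-25,0,0],[-12,0,0],[0,0,0],[0,0,0]],"angular":[[-0.008,0.007,-0.005],[0,0,0],[0,0,0],[0,0,0],[0,0,0],[0,0,0],[0,0,0]]}'>/dev/null
python3 d.py 372.2 306.5 90 0.895
```

```text
t 25.73 p [367.8 311.9 158.4] yaz 0.904 z [ 0.001  0.    -1.   ] w 87.6 F 0.0 [ 0.   0.4 -0.4] q [ 0.68  0.31  1.99 -0.    0.84 -0.22]
bay [-203.7  330.8]
shift [-6.7 -1.6 68.4] turn [0.001 0.001 0.009] shift in goal axes [-6.8 -1.5 68.4]
```

```bash
python3 -m pendant '{"grip":[1,1,1,1,1,-1,-1,-1,-1,-1,-1,-1],"linear":[[-6.7,-1.5,12],[0,0,22],[0,0,20],[0,0,10],[0,0,4.5],[0,0,0],[0,0,0],[0,0,0],[0,0,0],[0,0,0],[0,0,0],[0,0,0]],"angular":[[0,0,0],[0,0,0],[0,0,0],[0,0,0],[0,0,0],[0,0,0],[0,0,0],[0,0,0],[0,0,0],[0,0,0],[0,0,0],[0,0,0]]}'>/dev/null
python3 d.py b-28 -28 200 1.42
```

```text
t 26.73 p [373.1 306.4  90.6] yaz 0.904 z [ 0.002  0.002 -1.   ] w 45.8 F 30.0 [ 0.1 -0.7  2.2] q [ 0.66  0.43  2.03  0.    0.68 -0.24]
bay [-197.6  326.2]
shift [-322.6 -223.7 -109.9] turn [ 0.003  0.001 -0.516] shift in goal axes [-169.9 -354.1 -109.4]
```

```bash
python3 -m pendant '{"grip":[-1,-1,-1,-1,-1,-1,-1,-1,-1,-1,-1,-1],"linear":[[0,0,-10],[0,0,-22],[0,0,-30],[0,0,-28],[0,0,-20],[0,0,0],[-5,-10,0],[-11,-22,0],[-15,-31,0],[-16.5,-34,0],[-16.5,-34,0],[-16.5,-34,0]],"angular":[[0,0,0],[0,0,-0.103],[0,0,-0.103],[0,0,-0.103],[0,0,-0.103],[0,0,-0.103],[0,0,0],[0,0,0],[0,0,0],[0,0,0],[0,0,0],[0,0,0]]}'>/dev/null
python3 -m pendant '{"grip":[-1,-1,-1,-1,-1,-1,-1,-1,-1,-1],"linear":[[-16.5,-34,0],[-16.5,-34,0],[-16.5,-34,0],[-15,-31,0],[-12,-26,0],[-8,-18,0],[-4,-9,0],[-1,-3,0],[0,0,0],[0,0,0]],"angular":[[0,0,0],[0,0,0],[0,0,0],[0,0,0],[0,0,0],[0,0,0],[0,0,0],[0,0,0],[0,0,0],[0,0,0]]}'>/dev/null
python3 d.py b-28 -28 94.6 1.42
python3 - <<'E'
from h import *
for n in P: cv2.imwrite(f"pics/{n}4.png",ctrl.get_image(n)[:,:,::-1])
im=cv2.imread("pics/side4.png")
cv2.imwrite("pics/c4.png",cv2.resize(im[80:240,150:310],(600,600),interpolation=cv2.INTER_CUBIC))
E
```

```text
t 28.57 p [486.2 -68.8 199.3] yaz 1.418 z [-0.     0.002 -1.   ] w 45.6 F 30.0 [ 0.1  0.9 -7.2] q [-0.17  0.26  1.94  0.    0.94 -1.59]
bay [-29.8 -27.9]
shift [ -1.8  -0.3 104.7] turn [ 0.002 -0.    -0.002] shift in goal axes [-1.800e+00 -1.000e-01  1.047e+02]
```

View pics/c4.png

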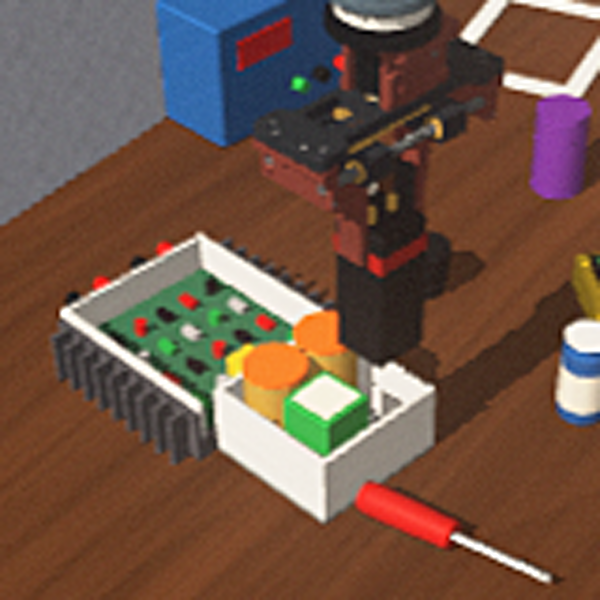

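The choke hangs upright over the last bay corner, its lowest corner at crop (382,365). I'll check that corner against the expected pose.

```bash
python3 - <<'E'
from h import *
V=box(46,46,108.7,108.7); V=place((486.2,-68.8,-.15),V)
for X in V[::2]: print(X.round(0),((pj("side",X)+.5-[150,80])*3.75).round(0))
im=cv2.imread("pics/side4.png"); m=mask(im,[((0,0,0),(180,150,60))],pj("side",[486,-69,130]),14)
E
```

```text
[460. -88. 109.] [423. 342.]
[467. -43. 109.] [380. 371.]
[506. -95. 109.] [378. 316.]
[512. -49. 109.] [335. 343.]
```

```bash
python3 -m pendant '{"grip":[-1,-1,-1,-1,-1,-1,-1],"linear":[[-1.8,0,8],[0,0,16],[0,0,10],[0,0,7],[0,0,7],[0,0,4],[0,0,0]],"angular":[[0,0,-0.002],[0,0,0],[0,0,0],[0,0,0],[0,0,0],[0,0,0],[0,0,0]]}'|grep -E "ft|pos"
python3 -m pendant '{"grip":[-1,-1,-1,-1,-1,-1],"linear":[[0,0,8],[0,0,12],[0,0,14],[0,0,9],[0,0,5],[0,0,0]],"angular":[[0,0,0],[0,0,0],[0,0,0],[0,0,0],[0,0,0],[0,0,0]]}'|grep -E "ft|pos"
python3 d.py b-28 -28 94.6 1.42
```

```text
ee_pos: [488.6, -69.5, 146.9]
ft_force: [-0.6, -0.5, -6.9]
ee_pos: [488.6, -69.5, 98.8]
ft_force: [0.5, 0.6, -6.2]
t 29.75 p [488.6 -69.5  98.8] yaz 1.421 z [-0.     0.002 -1.   ] w 45.6 F 30.0 [ 0.5  0.6 -6.2] q [-0.17  0.43  2.    0.    0.72 -1.59]
bay [-27.3 -28.2]
shift [0.7 0.2 4.3] turn [ 0.002 -0.     0.001] shift in goal axes [0.7 0.2 4.2]
```

```bash
python3 -m pendant '{"grip":[-1,-1,-1],"linear":[[0,0,2.2],[0,0,1.2],[0,0,0]],"angular":[[0,0,0],[0,0,0],[0,0,0]]}'|grep -E "ft|pos"
python3 -m pendant '{"grip":[-1,-1],"linear":[[0,0,0.8],[0,0,0]],"angular":[[0,0,0],[0,0,0]]}'|grep -E "ft|pos"
python3 -m pendant '{"grip":[-1,-1],"linear":[[0,0,0.8],[0,0,0]],"angular":[[0,0,0],[0,0,0]]}'|grep -E "ft|pos"
```

```text
ee_pos: [489.5, -69.7, 96.7]
ft_force: [0.4, 0.5, -6.8]
ee_pos: [489.4, -69.7, 95.9]
ft_force: [0.7, 0.3, -6.4]
ee_pos: [489.2, -69.6, 94.9]
ft_force: [-0.9, 0.7, -5.7]
```

```bash
python3 -m pendant '{"grip":[-1,-1],"linear":[[0,0,0.8],[0,0,0]],"angular":[[0,0,0],[0,0,0]]}'|grep -E "ft|pos"
python3 -m pendant '{"grip":[-1],"linear":[[0,0,0]],"angular":[[0,0,0]]}'|grep -E "ft|pos"
```

```text
ee_pos: [489.4, -69.7, 94.6]
ft_force: [-2.1, -0.8, 2.0]
ee_pos: [489.4, -69.7, 94.6]
ft_force: [-2.4, 0.2, 4.7]
```

```bash
python3 -m pendant '{"grip":[0.3,0.5,0.7,0.8,0.8,1,1,1,1,1,1,1],"linear":[[0,0,0],[0,0,0],[0,0,0],[0,0,0],[0,0,-4],[0,0,-12],[0,0,-25],[0,0,-30],[0,0,-30],[0,0,-20],[0,20,0],[0,30,0]],"angular":[[0,0,0],[0,0,0],[0,0,0],[0,0,0],[0,0,0],[0,0,0],[0,0,0],[0,0,0],[0,0,0],[0,0,0],[0,0,0],[0,0,0]]}'>/dev/null
python3 -m pendant '{"grip":[1,1,1,1,1,1,1,1,1,1],"linear":[[0,35,0],[0,35,0],[0,35,0],[0,35,0],[0,35,0],[0,35,0],[0,30,0],[0,20,0],[0,10,0],[0,0,0]],"angular":[[0,0,0],[0,0,0],[0,0,0],[0,0,0],[0,0,0],[0,0,0],[0,0,0],[0,0,0],[0,0,0],[0,0,0]]}'
python3 - <<'E'
from h import *
for n in P: cv2.imwrite(f"pics/{n}5.png",ctrl.get_image(n)[:,:,::-1])
a=cv2.imread("pics/side5.png")[130:220,190:290]; b=cv2.imread("pics/top5.png")[100:240,180:330]
cv2.imwrite("pics/c5.png",np.hstack([cv2.resize(x,(400,400),interpolation=cv2.INTER_CUBIC) for x in(a,b)]))
E
```

```text
t: 32.42
ee_pos: [536.9, 248.3, 215.6]
orientation: [0.232, 3.131, 0.003]
ft_force: [0.7, 0.6, -0.4]
width: 88.0
grasp_force: 0.0
```

View pics/c5.png

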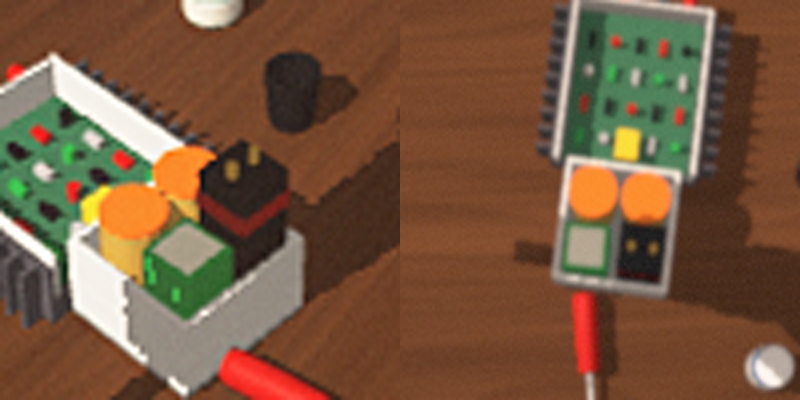

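All four parts stand upright in the bay, with the terminals up at crop (232,165) and (253,153). The screwdriver, cup and blue can haven't moved.

```bash
python3 -c "
from workcell import ctrl
print(ctrl.close_job())"
```

```text
the job is handed in; nothing more can be done
None
```

The job is handed in at about 32 s of the 72 s: both orange-topped capacitors, the film block and the choke (terminals up) stand upright in the bay, and I touched none of the bystanders; cap_b was let go about 1.5 mm above the floor, the other three on contact.

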